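Pin the rivet board to its clamp and fit the hairpin clip

ROBOT

A 6-joint arm with a two-finger parallel gripper is mounted at the origin on the work surface. World frame = base frame: x ahead of the robot, y to its left, z up, the work surface at z = 0. Lengths are in m, angles in rad, forces in N, time in s.
With the tool pointing down it reaches from about 0.375 to 0.9 m from the base axis. Payload 3.1 kg.
Tool frame: the origin (TCP) lies at the centre of the arm's flange, where the gripper is bolted on; the fingertips stand 173 mm ahead of it and the grasp point (between the pads) lies 155 mm ahead of it (tip_extent is the distance from the TCP to the fingertips, in m); z points along the fingers, y is the direction in which the jaws open and shut (so a half turn about z gives the same grasp; the last joint's range is limited). The gripper opens to 85 mm and grips with 20 to 120 N. Pads are 22 mm wide; open, the fingers measure 114 mm over their backs; the gripper's body (76 mm by 85 mm) begins 54 mm behind the grasp point. The pads swing forward as they close: fully open they stand 13 mm farther back than shut.
Start: joints at [1.052, 0.527, 1.433, -0, 1.181, -0.178], TCP at [0.208, 0.589, 0.405] pointing down, gripper open.
Joint ranges: [-3.08, 3.08], [-0.75, 2.2], [0.22, 2.44], [-1.43, 4.57], [0, 2.65], [-2.85, 2.85]. Speed limits (rad/s): [2.79, 2.79, 3.14, 3.14, 3.14, 3.14].

INTERFACE

Orientations are given as a unit quaternion [x, y, z, w].
In Python, from station import sense, snapshot, sign_off, tip_extent gives the robot as it stands. The module is installed in compiled form; this text tells all that it offers.
- The arm moves only by the tool servo_tool, never from a script. Its argument "rows" is a list of rows, each a list of 3 entries, a list of its own where there are three numbers: the shift along the tool's x, y, z in mm, then the turn about the tool's z in degrees, then the opening, from -1 (shut) to 1 (fully open), so that 0 is half open. A call has 1 to 8 rows; each row is the pose to reach, as a shift and turn from the pose measured when the call began, along the tool's axes at that moment; what a row does not reach only later rows make up. A row lasts 1/10 s, in which the tool goes at most 50 mm and 8.59 degrees, less where a joint would pass 70% of its speed; a pose out of reach is approached as far as the arm can. A call with a gripper value outside its range is refused whole. The fingers move at their own pace and stop on an object; "force" is the grip in N (left out, the last holds). Time passes only in rows, so rows that repeat a pose let the fingers close. It gives the time, the measured TCP pose, the force and the opening at its end, in the units of the state.
- sense(): the state, without advancing time (a new reading comes with each control period).
- snapshot(name): name is "scene" or "top"; returns a dict with "image" (384x512x3 uint8, blue, green, red), "z_map" (384x512 float32, m along the optical axis (not along the pixel's ray), 0 where there is no reading), "vertical_fov" (degrees; the focal length in pixels is half the picture's height over the tangent of half this angle, whatever the lens; pixels are square), "cx", "cy" (the principal point, pixels), "cam_to_world" (4x4, takes a point from camera to world coordinates). Camera axes: x right, y down, z forward; pixel columns grow to the right and rows downward; lengths in m; the calibration is good to about 2 mm. A picture is of the moment at which its call begins.
- sign_off(): hands the job in, once; it reports no verdict.
The state is a dict: "t": time; "q": joint angles; "qd": joint speeds; "tau": joint torques, N m; "tcp_pos": TCP position; "tool_rot": TCP orientation; "force": force on the tool from outside, world axes, zero at the start; "ft_torque": the same for the moment, N m; "finger_gap": opening from 0.0 (shut) to 1.0 (fully open).
Only numpy, scipy, OpenCV 4.12 (cv2) and the standard library are available. Lean on these libraries where they do the work, as an engineer would, in place of code of your own. Each camera call takes 0.05 s, during which the arm holds its last target. There are 200 camera calls.

TASK

Push the steel pin all the way through the fork of the blue clamp until its head meets the fork, then take the hairpin clip by its orange tab out of the pine block, thread its straight leg down through the cross hole in the pin and press gently until the sprung loop snaps round the shank and the collar sits fully down on it. Never force the clip against the pin with more than about 22 N, let go of it, and leave the other tools and the rivet cup where they are.

Things in the scene. Friction and masses are not known exactly. Their poses are not given: they have to be found in the camera images.
- clamp: Blue C-clamp fixed on the far bench edge, gripping a drilled pine board (x -90 to 10, y +-120, 18 mm thick). Origin on the bench under the fork; y along the pin, z up. Fork: two lugs 40 mm wide in x, outer faces at y -20 and +20 mm, round tops 110 mm high. Pin axis nominally 90 mm above the origin. The arm, 40 mm wide, top 57 mm high, runs to +x; a steel strap runs from the fork to x -61, top 83 mm high.
- pin (a joint): Travel of the 20 mm steel pin along the clamp's +y in m: 0 to 0.012 at the start, 0.035 when its head is against the fork. Slides stiffly (4 N), stays where left, cannot turn. Head: 32 mm across, 8 mm thick; its outer face, to be pushed, lies at clamp y -63 mm plus the travel. The pin frame's origin lies on its axis, 28 mm inside that face; z up.
- clip: Steel hairpin clip with orange tab, 80 g, upright in the pine block. z up along its round straight leg, 6 mm thick. Origin: the point of the leg that lies on the pin's axis when home. The clip's y must lie along the pin, the loop on either side. The loop of two wires (16 mm apart in y, 21 mm over all) hangs on the +x side, 20 mm above to 20 mm below the origin, to x = 19 mm.
- clip_tip (a point): Round lower end of the straight leg, 42 mm below the clip's origin.
- clip_tab (a point): Middle of the orange tab to hold the clip by: 24 mm in x, 12 mm in y, 30 mm tall; 51 mm above the clip's origin. Flat pads closing along the clip's x set it upright; closing along y keeps its lean.
- clip_block: Fixed pine block 100 x 90 x 35 mm; origin under its centre. The clip's leg stands 21 mm deep in a 7 mm square hole in the middle of its top, so it may lean by up to 0.06 rad.
- bucking_bar: Brass bucking bar 85 x 32 x 40 mm, lying loose on the bench; origin under its middle. Leave alone.
- rivet_cup: White nylon cup, 52 mm diameter, 42 mm high, standing loose on the pine board; origin under its centre. Leave alone.
- squeezer: Steel rivet squeezer with orange grips, about 215 x 65 x 22 mm, lying loose; origin under its middle. Leave alone.
- cleco_pliers: Chrome cleco pliers, about 195 x 45 x 17 mm, lying loose; origin under its middle. Leave alone.
- clip_collar (a point): Flat underside of the collar (22 x 20 mm in x and y), 10 mm above the clip's origin. It lands on top of the shank when the clip is home: felt as a sharp rise in force, and the only sure sign of being home.
- clip_loop (a point): Where the loop's wires embrace the side of the shank, 12.5 mm to +x of the clip's origin. Going down, the loop meets the shank with the clip's origin about 13 mm above the pin's true axis, is spread most at about 5 mm (resisting with 3 to 9 N, most if the clip leans), then snaps round; friction can hold the last millimetres, so push until the collar lands.
- fork_bore (a point): Nominal pin axis at the fork's outer face on the clamp's -y side, 90 mm above the bench; axes as the clamp's. The fork's bush is adjustable: pin, head and hole sit clamped fast up to 6 mm above or below this axis and up to 3.5 mm to either side of it in the clamp's x, unmeasured. So the height and x of the hole must be felt for (its y is good).
- hole_seat (a point): Nominal centre of the pin's cross hole once the pin is home: clamp y +34 mm, 14 mm outside the fork, 90 mm high, 15 mm from the pin's end; 34 mm along +y from the pin frame's origin. The hole runs vertically through the shank, 8 mm wide across the pin and 10 mm along it. Its true place is off by the bush's setting (see fork_bore): search along the clamp's x.
Things that resemble listed ones, but are neither listed nor needed, are in the scene too. What is shaped like the clip but turquoise is not meant.

How it is judged:
By the outcome, as a careful person would: the job done as asked, in the order asked, and still so for the second after the job is handed in, with the robot touching nothing.
It also fails if it takes over 72 s, if anything falls off the work surface, if the arm or the gripper's body presses on something with over 40 N, if the wrist force passes 120 N, or if a joint passes its speed limit or range.

## Working session

There is one attempt and no reset: what is moved stays moved. The work goes in short steps, Python scripts to look and compute and a tool call to move; the robot and the scene stay as the last step left them, time stands still between calls to the robot, and variables do not carry over. Pictures are saved under pics/ and viewed, about 8 in all and at most 12, crops included, and the job is handed in when it is done.

Besides the shell and the picture viewer there is one more tool, called by a JSON object that holds its "op" and its "data". servo_tool: Moves the arm, as the interface text tells. Its arguments: {"type":"object","properties":{"rows":{"type":"array"},"force":{"type":"number"}},"required":["rows"]}

```bash
mkdir -p pics
cat > h.py <<'E'
import numpy as np, cv2
from station import sense, snapshot, sign_off, tip_extent
from scipy.spatial.transform import Rotation as R
def snap(n):
    s=snapshot(n); h=s["image"].shape[0]
    s["f"]=h/2/np.tan(np.radians(s["vertical_fov"])/2); return s
def world(s):
    h,w=s["z_map"].shape; v,u=np.mgrid[:h,:w]; z=s["z_map"]
    P=np.stack([(u-s["cx"])/s["f"]*z,(v-s["cy"])/s["f"]*z,z],-1)
    T=np.array(s["cam_to_world"]); return P@T[:3,:3].T+T[:3,3]
def proj(s,p):
    T=np.linalg.inv(np.array(s["cam_to_world"])); c=T[:3,:3]@np.array(p)+T[:3,3]
    return c[:2]/c[2]*s["f"]+[s["cx"],s["cy"]]
E
python3 - <<'E'
from h import *
import pickle
st=sense(); print(st)
for n in("scene","top"):
    s=snap(n); pickle.dump(s,open(n+".pkl","wb")); print(n,s["f"],s["cx"],s["cy"],np.round(s["cam_to_world"],3))
    cv2.imwrite(f"pics/{n}0.png",cv2.resize(s["image"],(800,600),interpolation=cv2.INTER_CUBIC))
E
```

```text
{'t': 0.0, 'q': array([ 1.05246983e+00,  5.28433195e-01,  1.43392791e+00,  3.38919525e-05,
        1.18139453e+00, -1.78515196e-01]), 'qd': array([ 6.80093268e-04,  6.89026818e-05, -1.89325538e-03,  1.57002326e-03,
        4.10865441e-04,  2.20879780e-05]), 'tau': array([-1.01465612e-03, -4.42338681e+01, -1.78029710e+01, -2.52057362e-04,
        8.23585113e-03,  2.84453208e-06]), 'tcp_pos': array([0.20811585, 0.5889536 , 0.40374533]), 'tool_rot': array([ 1.69095617e-01,  9.85599058e-01, -1.01115577e-03, -3.83964328e-04]), 'force': array([-0.89281795,  0.64448293,  1.10061196]), 'ft_torque': array([ 0.06976491, -0.0105194 ,  0.03472519]), 'finger_gap': 0.9963648176995138}
scene 422.2953894886316 252.9444026101499 194.0394810432709 [[ 0.803  0.413 -0.429  1.003]
 [ 0.596 -0.554  0.582 -0.662]
 [ 0.002 -0.723 -0.691  0.872]
 [ 0.     0.     0.     1.   ]]
top 458.06480605197225 257.4279900488577 190.03329070539056 [[ 0.003 -0.986  0.169  0.319]
 [-1.    -0.004 -0.007 -0.   ]
 [ 0.007 -0.169 -0.986  1.111]
 [ 0.     0.     0.     1.   ]]
```

View pics/scene0.png

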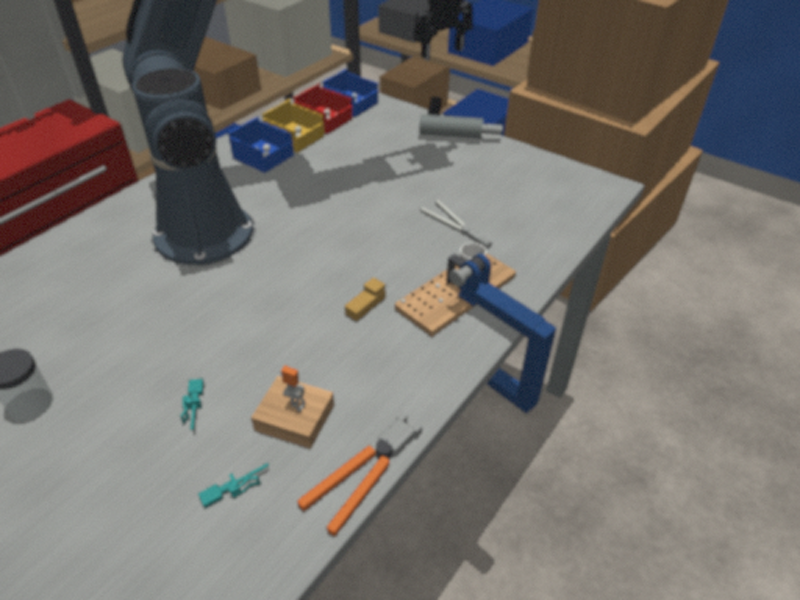

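View pics/top0.png

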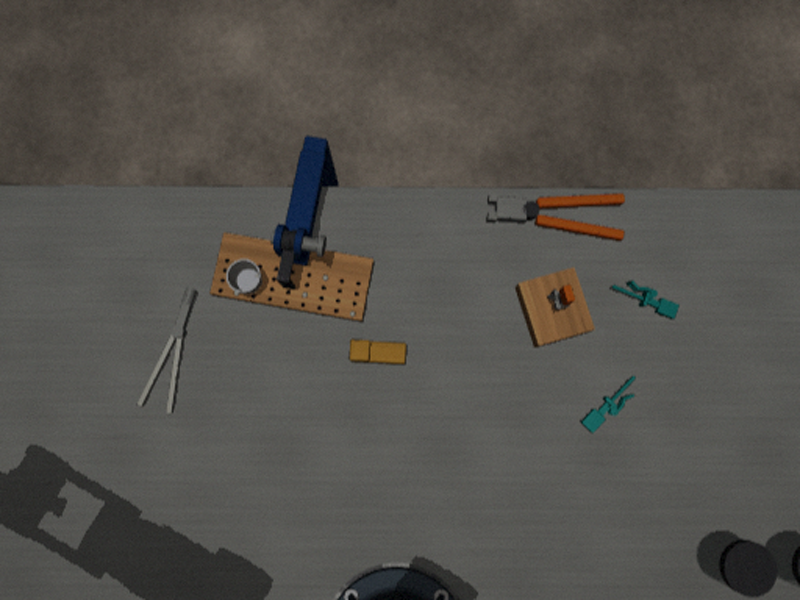

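Scene picture: the orange-tabbed clip stands in the pine block at (292,385). The clamp fork is at (470,272) with the pin head at about (455,275). Lookalikes are two turquoise clips at (193,400) and (232,485), which lie flat and aren't meant. In the top view the clip is at (563,297), the fork at (290,240) and the pin head at (317,243). I'll check with crops.

Run:
```python
from h import *
import pickle
S={n:pickle.load(open(n+".pkl","rb")) for n in("scene","top")}
def crop(n,x,y,w,h,k): return cv2.resize(S[n]["image"][y:y+h,x:x+w],(w*k,h*k),interpolation=cv2.INTER_CUBIC)
# tiles 400x300 each
a=crop("scene",270,145,80,60,5); b=crop("top",140,120,100,75,4)
c=crop("scene",155,220,80,60,5); d=crop("top",320,160,80,60,5)
cv2.imwrite("pics/c1.png",cv2.convertScaleAbs(np.vstack([np.hstack([a,b]),np.hstack([c,d])]),alpha=1.5))
for n in S:
    s=S[n];P=world(s); hsv=cv2.cvtColor(s["image"],cv2.COLOR_BGR2HSV)
    ok=(s["z_map"]>0)
    H=hsv[...,0];Sa=hsv[...,1];V=hsv[...,2]
    # orange tab
    reg=np.zeros(ok.shape,bool)
    u,v=proj(s,[0.53,-0.22,0.1]) ;
    m=ok&(H<12)&(Sa>150)&(V>80)&(P[...,2]>0.06)&(P[...,2]<0.2)
    print(n,"tab px",m.sum(),np.round(P[m].mean(0),4) if m.any() else"",np.round(P[m].min(0),3),np.round(P[m].max(0),3))
    m=ok&(abs(P[...,2]-0.035)<0.006)&(P[...,1]<-0.1)&(P[...,0]>0.35)&(H>8)&(H<25)&(Sa>60)
    mm=(m*255).astype(np.uint8); k,l,stt,ce=cv2.connectedComponentsWithStats(mm); i=1+np.argmax(stt[1:,4])
    q=P[l==i]; print("block",cv2.minAreaRect((q[:,:2]*1000).astype(np.float32)),len(q),np.median(q[:,2]))
    m=ok&(abs(P[...,2]-0.018)<0.006)&(P[...,1]>-0.05)&(P[...,0]>0.35)&(H>5)&(H<25)&(Sa>70)
    q=P[m]; print("board",cv2.minAreaRect((q[:,:2]*1000).astype(np.float32)),len(q),np.median(q[:,2]))
    m=ok&(H>100)&(H<125)&(Sa>120)&(P[...,2]>0.045)&(P[...,2]<0.07)&(P[...,0]>0.5)&(P[...,1]>-0.1)&(P[...,1]<0.35)
    q=P[m]; print("arm",cv2.minAreaRect((q[:,:2]*1000).astype(np.float32)),len(q),np.median(q[:,2]))
    m=ok&(P[...,2]>0.08)&(P[...,2]<0.125)&(P[...,0]>0.5)&(P[...,1]>0.05)&(P[...,1]<0.3)
    q=P[m]; print("fork hi",np.round(q.min(0),3),np.round(q.max(0),3),len(q))
    m=m&(Sa<80); q=P[m]; print("grey hi",np.round(q.min(0),3),np.round(q.max(0),3),len(q))
```

```text
scene tab px 97 [0.287  0.0008 0.0977] [-0.177 -0.248  0.06 ] [0.508 0.567 0.123]
block ((489.26531982421875, -241.52069091796875), (101.33995056152344, 92.24642944335938), 16.242881774902344) 1060 0.03454224919583321
board ((476.24072265625, 829.7045288085938), (219.55311584472656, 1685.281005859375), 2.0206191539764404) 1403 0.01751675965526356
arm ((660.564453125, 140.03549194335938), (40.12474060058594, 184.4652099609375), 80.30028533935547) 743 0.055854128214798404
fork hi [0.517 0.103 0.08 ] [0.6   0.179 0.112] 362
grey hi [0.517 0.103 0.08 ] [0.6   0.179 0.111] 245
top tab px 18 [ 0.4933 -0.2397  0.1222] [ 0.484 -0.247  0.118] [ 0.505 -0.234  0.125]
block ((489.3409423828125, -241.9508819580078), (100.06047058105469, 92.32511138916016), 16.113798141479492) 1404 0.03614481131999381
board ((500.2186279296875, 133.3842315673828), (315.334228515625, 163.19606018066406), 80.01321411132812) 3065 0.01924322381564081
arm ((633.8081665039062, 147.31466674804688), (40.9876823425293, 236.6689910888672), 79.88477325439453) 1024 0.057653187385016014
fork hi [0.517 0.105 0.08 ] [0.599 0.184 0.115] 634
grey hi [0.517 0.105 0.081] [0.592 0.184 0.114] 418
```

View pics/c1.png

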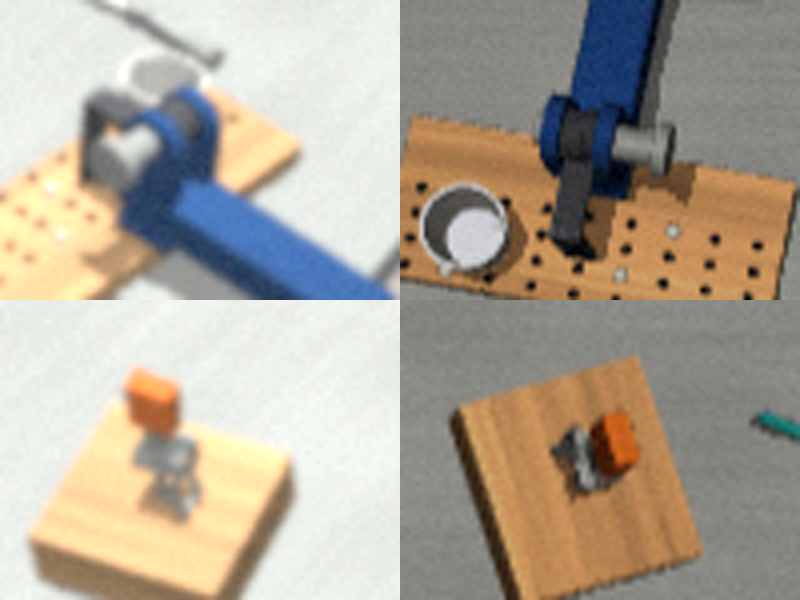

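The crops confirm the orange-tabbed clip upright in the block, with its loop below the tab. The fork, strap, pin head and shank are also clear. Next I'll fit the poses.

```bash
cat > fit.py <<'E'
from h import *
import pickle
from scipy.optimize import minimize
S={n:pickle.load(open(n+".pkl","rb")) for n in("scene","top")}
a=np.radians(-10); Rz=lambda t:np.array([[np.cos(t),-np.sin(t)],[np.sin(t),np.cos(t)]])
for n,s in S.items():
    P=world(s); hsv=cv2.cvtColor(s["image"],cv2.COLOR_BGR2HSV); H,Sa,V=hsv[...,0],hsv[...,1],hsv[...,2]
    q=P.copy(); q[...,:2]=(P[...,:2]-[0.575,0.15])@Rz(a)   # clamp-ish frame, rough origin
    near=(s["z_map"]>0)&(abs(q[...,0])<.09)&(abs(q[...,1])<.09)
    blue=near&(H>100)&(H<125)&(Sa>120)
    b=q[blue&(P[...,2]>.085)]; print(n,"blue hi x",np.percentile(b[:,0],[2,98]).round(4),"y",np.percentile(b[:,1],[2,98]).round(4),"ztop",np.percentile(b[:,2],98),len(b))
    bb=q[blue&(abs(P[...,2]-.057)<.004)]; print(" arm y",np.percentile(bb[:,1],[2,98]).round(4), "mid",np.median(bb[:,1]))
    g=near&(Sa<90)&(P[...,2]>.07)
    for lo in np.arange(-.07,.05,.005):
        m=g&(q[...,1]>=lo)&(q[...,1]<lo+.005); k=q[m]
        if len(k)>3: print("  y%.3f n%d x %.4f..%.4f zmax %.4f"%(lo,len(k),k[:,0].min(),k[:,0].max(),np.percentile(k[:,2],95)))
    m=(s["z_map"]>0)&(abs(P[...,0]-.489)<.06)&(abs(P[...,1]+.242)<.06)&(P[...,2]>.045)
    k=P[m]; o=m&(Sa>150)&((H<12)|(H>170)); 
    print(" clip grey"); print(np.c_[np.argwhere(m&~o)[:,::-1],np.round(P[m&~o]*1000)].astype(int)[::2].tolist())
    t=P[o]; print(" tab",len(t),np.round(t.mean(0),4),cv2.minAreaRect((t[:,:2]*1000).astype(np.float32)))
E
python3 fit.py
```

```text
scene blue hi x [-0.0051  0.0206] y [-0.0129  0.026 ] ztop 0.11113512120170316 78
 arm y [-0.0129  0.0234] mid 0.004494399600178374
  y-0.050 n5 x -0.0015..0.0112 zmax 0.1035
  y-0.045 n64 x -0.0183..0.0141 zmax 0.1081
  y-0.040 n14 x -0.0083..0.0133 zmax 0.1093
  y-0.030 n8 x -0.0053..0.0080 zmax 0.1043
  y-0.025 n14 x -0.0073..0.0089 zmax 0.1027
  y-0.020 n9 x -0.0074..0.0086 zmax 0.1043
  y-0.015 n31 x -0.0181..0.0124 zmax 0.1070
  y-0.005 n18 x -0.0591..-0.0132 zmax 0.0886
  y0.000 n23 x -0.0599..0.0132 zmax 0.1064
  y0.005 n22 x -0.0593..0.0128 zmax 0.1098
  y0.010 n23 x -0.0593..0.0121 zmax 0.1066
  y0.015 n20 x -0.0551..0.0120 zmax 0.1079
  y0.020 n8 x -0.0146..0.0216 zmax 0.1064
  y0.025 n9 x 0.0046..0.0205 zmax 0.1084
 clip grey
[[181, 234, 482, -239, 122], [181, 235, 485, -241, 122], [180, 236, 485, -245, 123], [183, 236, 490, -241, 122], [187, 236, 497, -235, 121], [180, 237, 486, -247, 121], [185, 237, 495, -239, 120], [179, 238, 483, -248, 117], [186, 238, 498, -240, 120], [181, 239, 489, -247, 117], [181, 240, 491, -249, 117], [180, 241, 486, -248, 108], [182, 241, 492,
[... 4034 characters left out ...]
92, 484, -247, 122], [356, 193, 490, -234, 72], [358, 193, 489, -237, 79], [361, 193, 484, -236, 112], [355, 194, 488, -233, 70], [357, 194, 488, -237, 71], [359, 194, 486, -239, 82], [365, 194, 483, -247, 106], [356, 195, 485, -234, 74], [358, 195, 485, -238, 74], [360, 195, 482, -238, 94], [362, 195, 481, -241, 100], [364, 195, 482, -247, 97], [357, 196, 483, -236, 75], [359, 196, 483, -240, 76], [361, 196, 484, -246, 71], [363, 196, 484, -251, 68], [356, 197, 481, -234, 73], [358, 197, 481, -239, 72], [360, 197, 482, -244, 68], [356, 198, 479, -234, 72]]
 tab 52 [ 0.4922 -0.2371  0.1152] ((492.8104248046875, -238.9506072998047), (22.421558380126953, 10.980504989624023), 22.68287467956543)
```

```bash
cat >> h.py <<'E'
CO=np.array([.5765,.1568]); CA=np.radians(-10)
def cw(x,y): c,s=np.cos(CA),np.sin(CA); return CO+[c*x-s*y,s*x+c*y]
def wc(p): c,s=np.cos(CA),np.sin(CA); d=np.array(p)[:2]-CO; return np.array([c*d[0]+s*d[1],-s*d[0]+c*d[1]])
def to(xy,z,yaw=None):
    st=sense(); Rm=R.from_quat(st["tool_rot"]).as_matrix()
    d=Rm.T@(np.array([*xy,z])-st["tcp_pos"]); cur=np.degrees(np.arctan2(Rm[1,1],Rm[0,1]))
    t=None if yaw is None else (cur-yaw+90)%180-90
    print("t",round(st["t"],2),"tcp",st["tcp_pos"].round(4),"yawY",cur.round(2),"clampxy",(wc(st["tcp_pos"])*1000).round(1),"zdir",Rm[:,2].round(4),"F",st["force"].round(1),"gap",round(st["finger_gap"],3),"q6",st["q"][5].round(2))
    print("shift mm",(d*1000).round(1),"turn",t)
E
python3 -c "
from h import *
to(cw(-.0015,-.09),.404,-10); print(tip_extent)"
```

```text
t 0.1 tcp [0.2081 0.589  0.4038] yawY 70.53 clampxy [-437.8  361.7] zdir [-0.001  -0.0017 -1.    ] F [-1.2  0.1 -0.3] gap 1.004 q6 -0.18
shift mm [-5.047e+02 -3.737e+02  3.000e-01] turn 80.53148220024883
0.1734
```

{"op": "servo_tool", "data": {"rows": [[[-505,-373,0],80,-1],[[-505,-373,0],80,-1],[[-505,-373,0],80,-1],[[-505,-373,0],80,-1],[[-505,-373,0],80,-1],[[-505,-373,0],80,-1],[[-505,-373,0],80,-1],[[-505,-373,0],80,-1]]}}

```text
t: 0.9
tcp_pos: [0.4329, 0.256, 0.4043]
tool_rot: [0.698, 0.716, -0.001, 0.0]
force: [1.1, 1.0, 0.1]
finger_gap: 0.004
```

```bash
python3 -c "
from h import *
to(cw(-.0015,-.09),.258,-10)"
```

```text
t 0.9 tcp [0.4329 0.256  0.4043] yawY 1.42 clampxy [-158.6   72.8] zdir [-0.0012 -0.0016 -1.    ] F [1.1 1.  0.1] gap 0.004 q6 0.29
shift mm [-190.4  122.   146.5] turn 11.424733669524016
```

{"op": "servo_tool", "data": {"rows": [[[-190,122,0],11.4,-1],[[-190,122,0],11.4,-1],[[-190,122,0],11.4,-1],[[-190,122,0],11.4,-1],[[-190,122,0],11.4,-1],[[-190,122,146],11.4,-1],[[-190,122,146],11.4,-1],[[-190,122,146],11.4,-1]]}}

```text
t: 1.7
tcp_pos: [0.5592, 0.0683, 0.2567]
tool_rot: [0.766, 0.643, -0.001, 0.0]
force: [0.2, 0.1, -0.3]
finger_gap: 0.001
```

```bash
python3 -c "
from h import *
to(cw(-.0015,-.065),.258,-10)"
```

```text
t 1.7 tcp [0.5592 0.0683 0.2567] yawY -10.04 clampxy [ -1.7 -90.2] zdir [-0.0012 -0.0016 -1.    ] F [ 0.2  0.1 -0.3] gap 0.001 q6 0.1
shift mm [25.2  0.1 -1.4] turn -0.03889892943905693
```

{"op": "servo_tool", "data": {"rows": [[[10,0,0],0,-1],[[18,0,0],0,-1],[[24,0,0],0,-1],[[29,0,0],0,-1],[[34,0,0],0,-1],[[39,0,0],0,-1],[[43,0,0],0,-1],[[46,0,0],0,-1]]}}

```text
t: 2.5
tcp_pos: [0.5679, 0.1136, 0.2581]
tool_rot: [0.766, 0.643, 0.0, 0.002]
force: [0.9, -4.7, 3.3]
finger_gap: 0.002
```

{"op": "servo_tool", "data": {"rows": [[[1,0,0],0,-1],[[2,0,0],0,-1],[[3,0,0],0,-1],[[4,0,0],0,-1]]}}

```text
t: 2.9
tcp_pos: [0.5686, 0.1175, 0.2581]
tool_rot: [0.766, 0.643, 0.0, 0.002]
force: [0.3, -4.0, 3.3]
finger_gap: 0.001
```

{"op": "servo_tool", "data": {"rows": [[[0.7,0,0],0,-1],[[1.4,0,0],0,-1],[[2.0,0,0],0,-1]]}}

```text
t: 3.2
tcp_pos: [0.5689, 0.1195, 0.2581]
tool_rot: [0.766, 0.643, 0.0, 0.001]
force: [0.5, -4.3, 2.5]
finger_gap: 0.001
```

{"op": "servo_tool", "data": {"rows": [[[0.7,0,0],0,-1],[[1.4,0,0],0,-1]]}}

```text
t: 3.4
tcp_pos: [0.5691, 0.1202, 0.2581]
tool_rot: [0.766, 0.643, -0.001, 0.002]
force: [-0.2, -10.4, 4.1]
finger_gap: 0.0
```

{"op": "servo_tool", "data": {"rows": [[[0.7,0,0],0,-1],[[1.4,0,0],0,-1],[[1.4,0,0],0,-1]]}}

```text
t: 3.7
tcp_pos: [0.5693, 0.1206, 0.2581]
tool_rot: [0.766, 0.643, -0.002, 0.003]
force: [-0.3, -9.7, 4.8]
finger_gap: 0.003
```

{"op": "servo_tool", "data": {"rows": [[[-12,0,0],0,1],[[-30,0,0],0,1],[[-30,0,-50],0,1],[[-30,0,-100],0,1],[[-60,0,-110],0,1],[[-110,0,-110],0,1],[[-160,0,-110],0,1],[[-210,0,-110],0,1]]}}

```text
t: 4.5
tcp_pos: [0.5322, -0.0864, 0.3694]
tool_rot: [0.765, 0.644, -0.001, 0.002]
force: [0.8, 0.1, 0.4]
finger_gap: 1.001
```

```bash
cat > pin.py <<'E'
from h import *
from scipy.optimize import least_squares
fr={n:[snap(n) for _ in range(3)] for n in("scene","top")}
for n,f in fr.items():
    s=f[0]; s["z_map"]=np.median([g["z_map"] for g in f],0); s["image"]=np.mean([g["image"] for g in f],0).astype(np.uint8)
    P=world(s); q=P.copy(); q[...,:2]=(P[...,:2]-CO)@np.array([[np.cos(CA),-np.sin(CA)],[np.sin(CA),np.cos(CA)]])
    hsv=cv2.cvtColor(s["image"],cv2.COLOR_BGR2HSV); H,Sa=hsv[...,0],hsv[...,1]
    near=(s["z_map"]>0)&(abs(q[...,0])<.03); blue=(H>100)&(H<125)&(Sa>120)
    def cyl(m,r):
        k=q[m][:,[0,2]]
        o=least_squares(lambda c:np.hypot(k[:,0]-c[0],k[:,1]-c[1])-r,[0,.09],loss="soft_l1",f_scale=.001)
        return o.x.round(4),len(k)
    y=q[...,1]
    print(n,"shank",cyl(near&~blue&(y>.024)&(y<.046)&(q[...,2]>.085),.010),
      "head",cyl(near&~blue&(y>-.0275)&(y<-.0215)&(q[...,2]>.085),.016),
      "lug+",cyl(near&blue&(y>.009)&(y<.019)&(q[...,2]>.093),.020),"lug-",cyl(near&blue&(y<-.009)&(y>-.019)&(q[...,2]>.093),.020))
    m=near&~blue&(q[...,2]>.085)&(abs(q[...,0])<.012); print(" y ends",np.percentile(y[m&(abs(y)<.07)],[1,99]).round(4))
    w=q[(s["z_map"]>0)&blue&(abs(q[...,2]-.057)<.004)&(q[...,0]>.03)&(q[...,0]<.15)]; print(" arm mid y",np.percentile(w[:,1],[2,98]).round(4))
    cv2.imwrite(f"pics/{n}1.png",s["image"])
a=fr["scene"][0]["image"][130:220,240:360]; b=fr["top"][0]["image"][120:210,130:250]
cv2.imwrite("pics/c2.png",cv2.convertScaleAbs(np.hstack([cv2.resize(i,(400,300),interpolation=cv2.INTER_CUBIC) for i in(a,b)]),alpha=1.5))
st=sense(); to((.4945,-.241),.40,18)
E
python3 pin.py
```

```text
scene shank (array([-0.0021,  0.0925]), 35) head (array([-0.0004,  0.0908]), 46) lug+ (array([-0.0015,  0.0907]), 23) lug- (array([0.0001, 0.0894]), 18)
 y ends [-0.0288  0.0475]
 arm mid y [-0.0192  0.0169]
top shank (array([-0.0017,  0.0944]), 83) head (array([-0.002 ,  0.0938]), 54) lug+ (array([0.0007, 0.0912]), 70) lug- (array([0.0004, 0.0913]), 73)
 y ends [-0.0273  0.0496]
 arm mid y [-0.0186  0.0196]
t 4.8 tcp [ 0.5329 -0.0845  0.3691] yawY -9.9 clampxy [  -1.1 -245.2] zdir [-5.e-04 -5.e-03 -1.e+00] F [-0.6  0.7  0.1] gap 1.001 q6 -0.19
shift mm [-160.9  -10.9  -30.1] turn -27.896126663161994
```

View pics/c2.png

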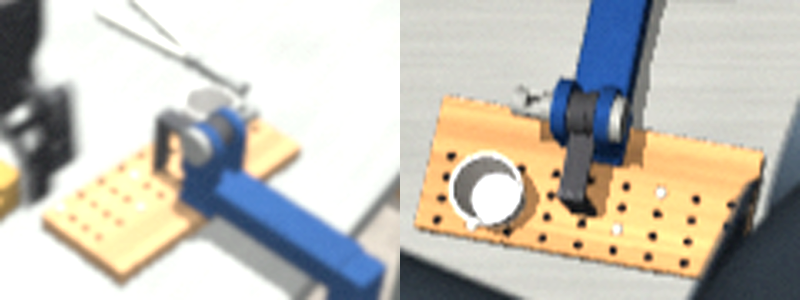

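The crop shows the pin home: its head sits against the near lug at (615,120), and the shank with its cross hole sticks out at (525,97). The measured ends are y -28 and +49 mm. The pin axis looks to be about 2 mm to -x and 3 mm high. Now the clip.

{"op": "servo_tool", "data": {"rows": [[[-50,-5,0],-8,1],[[-100,-8,0],-16,1],[[-145,-11,0],-22,1],[[-161,-11,0],-27,1],[[-161,-11,0],-27,1],[[-161,-11,40],-27,1]]}}

```text
t: 5.4
tcp_pos: [0.4967, -0.2412, 0.3336]
tool_rot: [0.594, 0.804, -0.002, 0.007]
force: [1.0, -0.8, -0.5]
finger_gap: 1.0
```

Run:
```python
from h import *
to((.494,-.2403),.263,17)
ims=[]
for n in("scene","top"):
    s=snap(n); u=proj(s,[.492,-.241,.09]).astype(int); print(n,u)
    x,y=max(u[0]-30,0),u[1]-22
    print(x,y); ims.append(cv2.resize(s["image"][y:y+45,x:x+60],(400,300),interpolation=cv2.INTER_CUBIC))
cv2.imwrite("pics/c3.png",cv2.convertScaleAbs(np.hstack(ims),alpha=1.5))
```

```text
t 5.4 tcp [ 0.4967 -0.2412  0.3336] yawY 17.08 clampxy [  -9.4 -405.8] zdir [ 0.0097 -0.0114 -0.9999] F [ 1.  -0.8 -0.5] gap 1.0 q6 -0.95
shift mm [ 2.7 -2.8 70.6] turn 0.08054008454325867
scene [185 245]
155 223
top [360 191]
330 169
```

View pics/c3.png

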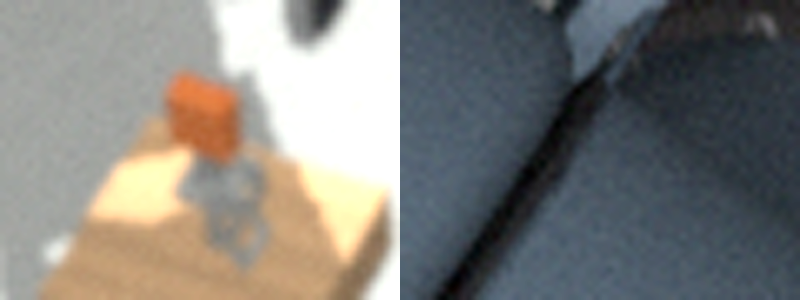

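The scene crop shows the tab at (203,115) with its loop below and to the right, so it is the right clip. In the top view the arm hides it. I'll descend.

{"op": "servo_tool", "data": {"rows": [[[2.7,-2.8,20],0,1],[[2.7,-2.8,45],0,1],[[2.7,-2.8,60],0,1],[[2.7,-2.8,67],0,1],[[2.7,-2.8,70],0,1],[[2.7,-2.8,70],0,1]]}}

```text
t: 6.1
tcp_pos: [0.4898, -0.2356, 0.2567]
tool_rot: [0.593, 0.805, -0.002, -0.004]
force: [-0.0, 0.7, -0.6]
finger_gap: 0.999
```

Run:
```python
from h import *
to((.494,-.2403),.263,17)
```

```text
t 6.1 tcp [ 0.4898 -0.2356  0.2567] yawY 17.21 clampxy [ -17.3 -401.5] zdir [-0.0081  0.002  -1.    ] F [-0.   0.7 -0.6] gap 0.999 q6 -0.95
shift mm [-5.7  2.6 -6.3] turn 0.21324497292032163
```

{"op": "servo_tool", "data": {"rows": [[[-5.7,2.6,-6.3],0,1],[[-5.7,2.6,-6.3],0,1],[[-5.7,2.6,-6.3],0,1]]}}

```text
t: 6.4
tcp_pos: [0.4945, -0.2407, 0.2641]
tool_rot: [0.593, 0.805, -0.002, -0.003]
force: [0.6, 0.3, 0.0]
finger_gap: 1.001
```

Run:
```python
from h import *
to((.494,-.2403),.263,17)
```

```text
t 6.4 tcp [ 0.4945 -0.2407  0.2641] yawY 17.2 clampxy [ -11.8 -405.7] zdir [-6.1e-03  5.0e-04 -1.0e+00] F [0.6 0.3 0. ] gap 1.001 q6 -0.95
shift mm [ 0.5 -0.3  1.1] turn 0.1962271717321329
```

{"op": "servo_tool", "data": {"rows": [[[0.5,-0.3,1],0,-1],[[0.5,-0.3,1],0,-1],[[0.5,-0.3,1],0,-1],[[0.5,-0.3,1],0,-1],[[0.5,-0.3,1],0,-1],[[0.5,-0.3,1],0,-1],[[0.5,-0.3,1],0,-1],[[0.5,-0.3,1],0,-1]], "force": 70}}

```text
t: 7.2
tcp_pos: [0.4936, -0.2404, 0.2631]
tool_rot: [0.593, 0.805, -0.002, -0.003]
force: [-3.4, -1.6, 2.0]
finger_gap: 0.266
```

Run:
```python
from h import *
to((.494,-.2403),.263,17)
```

```text
t 7.2 tcp [ 0.4936 -0.2404  0.2631] yawY 17.22 clampxy [ -12.7 -405.5] zdir [-7.5e-03  8.0e-04 -1.0e+00] F [-3.4 -1.6  2. ] gap 0.266 q6 -0.95
shift mm [-0.   0.4  0.1] turn 0.21566514695420835
```

{"op": "servo_tool", "data": {"rows": [[[0,0,-10],0,-1],[[0,0,-30],0,-1],[[0,0,-70],0,-1],[[0,0,-120],0,-1],[[0,0,-145],0,-1],[[0,0,-145],0,-1],[[0,0,-145],0,-1]]}}

```text
t: 7.9
tcp_pos: [0.4948, -0.2401, 0.4088]
tool_rot: [0.593, 0.805, -0.001, -0.002]
force: [-0.0, 0.1, -0.9]
finger_gap: 0.268
```

Run:
```python
from h import *
to(cw(-.002,.034),.41,-10)
```

```text
t 7.9 tcp [ 0.4948 -0.2401  0.4088] yawY 17.22 clampxy [ -11.6 -405.1] zdir [-5.3e-03  2.0e-04 -1.0e+00] F [-0.   0.1 -0.9] gap 0.268 q6 -0.95
shift mm [386.1 209.3  -1.6] turn 27.217784376530474
```

{"op": "servo_tool", "data": {"rows": [[[40,22,-2],4,-1],[[84,46,-2],8,-1],[[128,69,-2],12,-1],[[172,93,-2],16,-1],[[216,117,-2],20,-1],[[260,141,-2],24,-1],[[304,165,-2],27.2,-1],[[340,184,-2],27.2,-1]]}}

```text
t: 8.7
tcp_pos: [0.5695, 0.142, 0.4082]
tool_rot: [0.766, 0.643, -0.003, -0.003]
force: [0.0, -0.2, -1.3]
finger_gap: 0.27
```

Run:
```python
from h import *
to(cw(-.002,.034),.41,-10)
```

```text
t 8.7 tcp [0.5695 0.142  0.4082] yawY -9.98 clampxy [ -4.3 -15.8] zdir [-0.0092  0.001  -1.    ] F [ 0.  -0.2 -1.3] gap 0.27 q6 0.23
shift mm [49.8  2.3 -1.9] turn 0.022702027517524925
```

{"op": "servo_tool", "data": {"rows": [[[30,2,-2],0,-1],[[50,2.3,-2],0,-1],[[50,2.3,10],0,-1],[[50,2.3,22],0,-1],[[50,2.3,26],0,-1],[[50,2.3,26],0,-1]]}}

```text
t: 9.3
tcp_pos: [0.5797, 0.1896, 0.3801]
tool_rot: [0.766, 0.642, -0.005, -0.005]
force: [-0.1, -0.4, -0.6]
finger_gap: 0.265
```

```bash
cat > look.py <<'E'
import sys
from h import *
to(cw(-.002,.034),.375,-10)
ims=[]
st=sense(); Rm=R.from_quat(st["tool_rot"]).as_matrix(); O=st["tcp_pos"]+Rm[:,2]*.207
for n in("scene","top"):
    s=snap(n); P=world(s); q=P.copy(); q[...,:2]=(P[...,:2]-CO)@np.array([[np.cos(CA),-np.sin(CA)],[np.sin(CA),np.cos(CA)]])
    u=proj(s,[*cw(0,.03),.12]).astype(int)
    x,y=u[0]-40,u[1]-30; print(n,"crop",x,y,"nominal tip px",(proj(s,O+Rm[:,2]*.042)-[x,y])*5,"origin",(proj(s,O)-[x,y])*5,"tab",(proj(s,O-Rm[:,2]*.051)-[x,y])*5,"seat",(proj(s,[*cw(-.002,.034),.1035])-[x,y])*5)
    hsv=cv2.cvtColor(s["image"],cv2.COLOR_BGR2HSV)
    m=(s["z_map"]>0)&((hsv[...,0]<12)|(hsv[...,0]>172))&(hsv[...,1]>150)&(abs(q[...,0])<.04)&(abs(q[...,1]-.03)<.04)&(q[...,2]>.06)
    k=q[m]; print(" tab",len(k),*(np.percentile(k,[5,50,95],0)*1000).round(1).tolist() if len(k) else "")
    m=(s["z_map"]>0)&(abs(q[...,0])<.03)&(abs(q[...,1]-.034)<.03)&(q[...,2]>O[2]-.042-.01)&(q[...,2]<O[2]-.022)
    k=q[m]; print(" leg",len(k),*(np.percentile(k,[10,50,90],0)*1000).round(1).tolist() if len(k) else "")
    ims.append(cv2.resize(s["image"][y:y+60,x:x+80],(400,300),interpolation=cv2.INTER_CUBIC))
cv2.imwrite("pics/"+sys.argv[1],cv2.convertScaleAbs(np.hstack(ims),alpha=1.5))
E
python3 look.py c4.png
```

```text
t 9.3 tcp [0.5797 0.1896 0.3801] yawY -10.08 clampxy [-2.6 32.9] zdir [-1.380e-02  4.000e-04 -9.999e-01] F [-0.1 -0.4 -0.6] gap 0.265 q6 0.31
shift mm [1.1 0.6 5. ] turn -0.07506547210134329
scene crop 271 128 nominal tip px [198.45925728 131.97127449] origin [206.74431913  72.19138834] tab [217.38413309  -4.57893383] seat [200.94798334 171.8820369 ]
 tab 43 [-16.2, 24.5, 217.4] [-8.0, 27.0, 233.3] [0.8, 34.5, 239.3]
 leg 13 [-8.9, 28.1, 133.3] [-7.0, 30.1, 140.0] [-5.4, 32.0, 149.6]
top crop 130 118 nominal tip px [190.30858177 156.98796921] origin [171.98052433 130.16922204] tab [147.50378157  94.35333822] seat [199.8757483  163.59509924]
 tab 1 [4.8, 25.4, 223.9] [4.8, 25.4, 223.9] [4.8, 25.4, 223.9]
 leg 6 [-9.5, 29.1, 138.5] [-8.9, 30.9, 145.1] [-7.7, 32.8, 148.8]
```

View pics/c4.png

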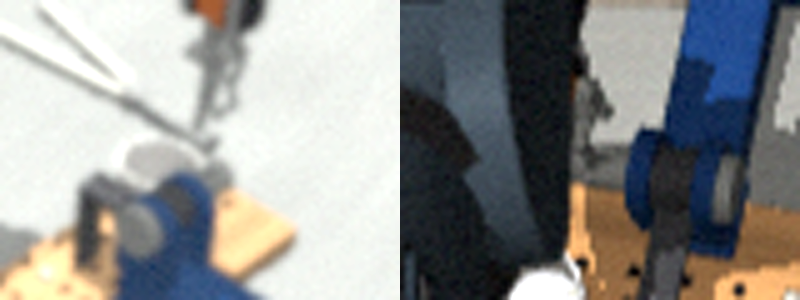

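The scene crop shows the clip held in the pads, leg down, with its tip at about (203,128) and the shank behind the fork at about (218,170). The tool leans 0.8° towards -x, which puts the tip about 4 mm to -x, so I'll correct for that and go lower.

{"op": "servo_tool", "data": {"rows": [[[1,2,6],0,-1],[[2,4,12],0,-1],[[2,4,15],0,-1],[[2,4,15],0,-1],[[2,4,15],0,-1]]}}

```text
t: 9.9
tcp_pos: [0.5844, 0.1912, 0.3667]
tool_rot: [0.766, 0.642, -0.004, -0.004]
force: [-1.0, 0.5, -1.0]
finger_gap: 0.268
```

```bash
sed -i 's/,(400,300),i/,(400,300),i/; s/y+60,x:x+80/y+12:y+42,x+22:x+62/; s/\[x,y\])\*5/[x+22,y+12])*10/g' look.py; python3 look.py c5.png
```

```text
t 9.9 tcp [0.5844 0.1912 0.3667] yawY -10.06 clampxy [ 1.8 35.2] zdir [-1.020e-02  9.000e-04 -9.999e-01] F [-1.   0.5 -1. ] gap 0.268 q6 0.31
shift mm [-1.2 -3.9 -8.3] turn -0.0627538238950649
scene crop 271 128 nominal tip px [192.56392878 185.55448171] origin [208.90611526  67.67375748] tab [229.88312222 -83.63921263] seat [181.89596668 223.7640738 ]
 tab 45 [-9.9, 25.7, 204.4] [-1.8, 29.1, 217.4] [8.1, 37.2, 224.9]
 leg 23 [-4.1, 10.9, 109.2] [-1.8, 19.2, 112.2] [7.1, 33.7, 135.0]
top crop 130 118 nominal tip px [165.05320011 184.75167011] origin [129.19262687 132.17305418] tab [81.36453494 62.04771461] seat [179.7514966  207.19019849]
 tab 4 [7.8, 3.7, 205.6] [10.4, 27.2, 208.3] [12.7, 28.4, 324.7]
 leg 55 [-7.2, 7.2, 108.9] [-2.6, 15.4, 110.3] [5.8, 31.4, 122.3]
```

View pics/c5.png

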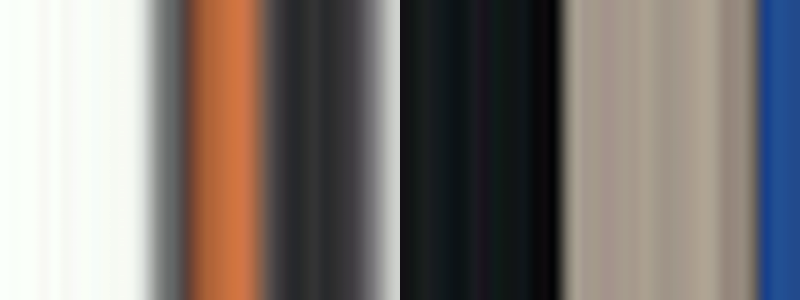

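The crop indexing was wrong, so that picture shows nothing useful. I'll retake it.

```bash
sed -i 's/\[y:y+12:y+42/[y+12:y+42/' look.py; python3 look.py c6.png
```

```text
t 10.0 tcp [0.5845 0.1912 0.367 ] yawY -10.06 clampxy [ 1.9 35.3] zdir [-0.0095  0.001  -1.    ] F [ 0.8  0.2 -0.9] gap 0.268 q6 0.31
shift mm [-1.3 -4.  -8. ] turn -0.0594580534870488
scene crop 271 128 nominal tip px [193.41738908 184.90664422] origin [209.69253449  66.95198604] tab [230.58335508 -84.45493179] seat [181.89596668 223.7640738 ]
 tab 44 [-10.2, 26.8, 205.8] [-1.8, 29.5, 219.5] [7.3, 37.4, 226.2]
 leg 24 [-4.2, 9.9, 108.9] [-1.4, 24.0, 114.5] [7.3, 35.4, 133.6]
top crop 130 118 nominal tip px [164.5797034  183.48391002] origin [128.70034566 130.96204332] tab [80.84544566 60.90982286] seat [179.7514966  207.19019849]
 tab 2 [6.6, 27.6, 203.4] [7.9, 27.7, 205.4] [9.3, 27.8, 207.4]
 leg 67 [-7.6, 7.8, 108.5] [-1.1, 15.4, 110.3] [8.1, 29.9, 117.9]
```

View pics/c6.png

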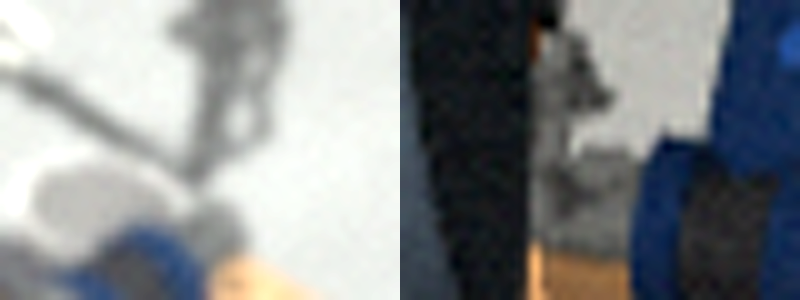

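The tip appears at (195,185), right at its predicted pixel (193,185), and just above the shank. It is now about 1.5 mm +x and 1 mm +y of the estimated hole.

{"op": "servo_tool", "data": {"rows": [[[-1,-1.5,0],0,-1],[[-1,-1.5,4],0,-1],[[-1,-1.5,8],0,-1],[[-1,-1.5,10],0,-1],[[-1,-1.5,10],0,-1]]}}

```text
t: 10.6
tcp_pos: [0.5826, 0.1904, 0.3564]
tool_rot: [0.766, 0.642, -0.004, -0.004]
force: [-0.2, 0.1, -1.0]
finger_gap: 0.27
```

```bash
cat > tip.py <<'E'
from h import *
st=sense(); Rm=R.from_quat(st["tool_rot"]).as_matrix(); z=Rm[:,2]
T=st["tcp_pos"]+z*.249
print("t",round(st["t"],2),"tip clamp mm",(wc(T)*1000).round(1),(T[2]*1000).round(1),"tiltclamp",(wc(z[:2]+CO)*1000).round(1),"F",st["force"].round(1),"M",st["ft_torque"].round(2),"gap",round(st["finger_gap"],3))
E
python3 tip.py
```

```text
t 10.6 tip clamp mm [-2.5 33.9] 107.4 tiltclamp [-10.7  -1. ] F [-0.2  0.1 -1. ] M [0.01 0.04 0.  ] gap 0.27
```

{"op": "servo_tool", "data": {"rows": [[[0,0.4,1],0,-1],[[0,0.4,2],0,-1],[[0,0.4,3],0,-1],[[0,0.4,4],0,-1]]}}

```text
t: 11.0
tcp_pos: [0.5829, 0.1904, 0.3524]
tool_rot: [0.766, 0.642, -0.004, -0.004]
force: [0.2, 0.5, -1.2]
finger_gap: 0.266
```

{"op": "servo_tool", "data": {"rows": [[[0,0,1],0,-1],[[0,0,2],0,-1],[[0,0,3],0,-1]]}}

```text
t: 11.3
tcp_pos: [0.5829, 0.1904, 0.3494]
tool_rot: [0.766, 0.642, -0.004, -0.004]
force: [-0.2, -0.7, 0.8]
finger_gap: 0.268
```

```bash
python3 tip.py
```

```text
t 11.3 tip clamp mm [-2.1 33.9] 100.4 tiltclamp [-10.4  -1. ] F [-0.2 -0.7  0.8] M [-0.01  0.03 -0.03] gap 0.268
```

{"op": "servo_tool", "data": {"rows": [[[0,0,1],0,-1],[[0,0,2],0,-1]]}}

```text
t: 11.5
tcp_pos: [0.5834, 0.1904, 0.3477]
tool_rot: [0.766, 0.642, -0.003, -0.003]
force: [1.6, 0.3, 0.5]
finger_gap: 0.266
```

{"op": "servo_tool", "data": {"rows": [[[0,0,1],0,-1],[[0,0,2],0,-1]]}}

```text
t: 11.7
tcp_pos: [0.5836, 0.1904, 0.3458]
tool_rot: [0.766, 0.642, -0.003, -0.003]
force: [1.7, -0.7, -0.5]
finger_gap: 0.269
```

```bash
python3 tip.py
```

```text
t 11.7 tip clamp mm [-0.7 34.2] 96.8 tiltclamp [-7.5 -0.3] F [ 1.7 -0.7 -0.5] M [-0.06 -0.2  -0.03] gap 0.269
```

Contact pushes the tip lightly towards +x with no vertical load, so it looks guided into the hole. I'll follow it and go deeper.

{"op": "servo_tool", "data": {"rows": [[[0,0.5,1],0,-1],[[0,0.5,3],0,-1],[[0,0.5,5],0,-1]]}}

```text
t: 12.0
tcp_pos: [0.5839, 0.1903, 0.3404]
tool_rot: [0.766, 0.642, -0.003, -0.003]
force: [0.0, -0.2, -1.0]
finger_gap: 0.265
```

```bash
python3 tip.py
```

```text
t 12.0 tip clamp mm [-0.6 34.1] 91.5 tiltclamp [-8.1 -0.4] F [ 0.  -0.2 -1. ] M [ 0.02 -0.11 -0.03] gap 0.265
```

{"op": "servo_tool", "data": {"rows": [[[0,0,3],0,-1],[[0,0,6],0,-1],[[0,0,9],0,-1],[[0,0,11],0,-1]]}}

```text
t: 12.4
tcp_pos: [0.5838, 0.1903, 0.329]
tool_rot: [0.766, 0.642, -0.003, -0.003]
force: [0.1, -0.1, -0.7]
finger_gap: 0.27
```

{"op": "servo_tool", "data": {"rows": [[[0,0,3],0,-1],[[0,0,6],0,-1],[[0,0,9],0,-1]]}}

```text
t: 12.7
tcp_pos: [0.5836, 0.1903, 0.3197]
tool_rot: [0.766, 0.642, -0.003, -0.003]
force: [1.0, -0.0, -0.6]
finger_gap: 0.269
```

```bash
python3 tip.py
```

```text
t 12.7 tip clamp mm [-0.9 34.1] 70.8 tiltclamp [-8.6 -0.6] F [ 1.  -0.  -0.6] M [-0.02 -0.02 -0.02] gap 0.269
```

{"op": "servo_tool", "data": {"rows": [[[0,0.2,2],0,-1],[[0,0.2,4],0,-1],[[0,0.2,6],0,-1]]}}

```text
t: 13.0
tcp_pos: [0.5839, 0.1903, 0.3137]
tool_rot: [0.766, 0.642, -0.003, -0.003]
force: [0.3, -0.2, 1.0]
finger_gap: 0.269
```

{"op": "servo_tool", "data": {"rows": [[[0,0,1.5],0,-1],[[0,0,3],0,-1]]}}

```text
t: 13.2
tcp_pos: [0.5844, 0.1902, 0.311]
tool_rot: [0.766, 0.642, -0.002, -0.002]
force: [1.7, -0.3, 0.9]
finger_gap: 0.269
```

{"op": "servo_tool", "data": {"rows": [[[0,0,1.2],0,-1],[[0,0,2.4],0,-1]]}}

```text
t: 13.4
tcp_pos: [0.5845, 0.1903, 0.3091]
tool_rot: [0.766, 0.642, -0.002, -0.002]
force: [-0.4, -1.0, 4.9]
finger_gap: 0.268
```

```bash
python3 tip.py
```

```text
t 13.4 tip clamp mm [ 0.8 34.4] 60.1 tiltclamp [-5.3  0.2] F [-0.4 -1.   4.9] M [-0.07  0.02 -0.02] gap 0.268
```

{"op": "servo_tool", "data": {"rows": [[[0,0,1],0,-1],[[0,0,2],0,-1]]}}

```text
t: 13.6
tcp_pos: [0.5845, 0.1903, 0.3077]
tool_rot: [0.766, 0.642, -0.001, -0.002]
force: [-0.3, -0.3, 5.7]
finger_gap: 0.271
```

{"op": "servo_tool", "data": {"rows": [[[0,0,1],0,-1],[[0,0,2],0,-1]]}}

```text
t: 13.8
tcp_pos: [0.5845, 0.1904, 0.3062]
tool_rot: [0.766, 0.643, -0.001, -0.002]
force: [-0.5, 0.6, 6.1]
finger_gap: 0.261
```

{"op": "servo_tool", "data": {"rows": [[[0,0,1],0,-1],[[0,0,1.6],0,-1]]}}

```text
t: 14.0
tcp_pos: [0.5844, 0.1905, 0.3051]
tool_rot: [0.766, 0.643, -0.001, -0.002]
force: [-0.6, -0.0, 6.3]
finger_gap: 0.268
```

```bash
python3 tip.py
```

```text
t 14.0 tip clamp mm [ 0.9 34.7] 56.1 tiltclamp [-4.4  0.6] F [-0.6 -0.   6.3] M [-0.08  0.13  0.05] gap 0.268
```

{"op": "servo_tool", "data": {"rows": [[[0,0,1],0,-1],[[0,0,2],0,-1]]}}

```text
t: 14.2
tcp_pos: [0.5843, 0.1906, 0.3035]
tool_rot: [0.766, 0.643, -0.001, -0.002]
force: [-0.9, 0.2, 4.5]
finger_gap: 0.266
```

{"op": "servo_tool", "data": {"rows": [[[0,0,1],0,-1],[[0,0,2],0,-1]]}}

```text
t: 14.4
tcp_pos: [0.5842, 0.1907, 0.3015]
tool_rot: [0.766, 0.643, -0.001, -0.002]
force: [0.5, -0.7, 2.4]
finger_gap: 0.265
```

{"op": "servo_tool", "data": {"rows": [[[0,0,1],0,-1],[[0,0,1.6],0,-1]]}}

```text
t: 14.6
tcp_pos: [0.5842, 0.1908, 0.3002]
tool_rot: [0.766, 0.643, -0.001, -0.002]
force: [-0.8, 0.5, 8.1]
finger_gap: 0.268
```

```bash
python3 tip.py
```

```text
t 14.6 tip clamp mm [ 0.7 35.1] 51.2 tiltclamp [-4.3  1.2] F [-0.8  0.5  8.1] M [0.04 0.27 0.07] gap 0.268
```

The force fell through the snap and is now rising sharply, so I'll confirm the collar has landed.

{"op": "servo_tool", "data": {"rows": [[[0,0,0.6],0,-1],[[0,0,1.0],0,-1]]}}

```text
t: 14.8
tcp_pos: [0.5843, 0.1908, 0.3]
tool_rot: [0.766, 0.643, -0.001, -0.002]
force: [-0.7, -0.2, 9.7]
finger_gap: 0.267
```

```bash
python3 tip.py
```

```text
t 14.8 tip clamp mm [ 0.7 35.2] 51.0 tiltclamp [-4.2  1.3] F [-0.7 -0.2  9.7] M [-0.12  0.36 -0.04] gap 0.267
```

{"op": "servo_tool", "data": {"rows": [[[0,0,0.8],0,-1],[[0,0,1.4],0,-1]]}}

```text
t: 15.0
tcp_pos: [0.5843, 0.1909, 0.2999]
tool_rot: [0.766, 0.643, -0.001, -0.002]
force: [-2.1, 0.1, 12.3]
finger_gap: 0.271
```

```bash
python3 tip.py
```

```text
t 15.0 tip clamp mm [ 0.8 35.3] 50.9 tiltclamp [-3.9  1.4] F [-2.1  0.1 12.3] M [-0.06  0.5  -0.01] gap 0.271
```

{"op": "servo_tool", "data": {"rows": [[[0,0,0],0,-1],[[0,0,0],0,0.3],[[0,0,0],0,0.3],[[0,0,0],0,0.3],[[0,0,0],0,0.3],[[0,0,0],0,0.3],[[0,0,0],0,0.3]]}}

```text
t: 15.7
tcp_pos: [0.5843, 0.1909, 0.2997]
tool_rot: [0.766, 0.643, -0.001, -0.002]
force: [0.7, -0.5, -0.0]
finger_gap: 0.653
```

{"op": "servo_tool", "data": {"rows": [[[0,0,-10],0,0.3],[[0,0,-40],0,0.3],[[0,0,-80],0,0.3],[[-30,0,-120],0,0.3],[[-80,0,-120],0,0.3],[[-130,0,-120],0,0.3],[[-180,-30,-120],0,0.3],[[-230,-50,-120],0,0.3]]}}

```text
t: 16.5
tcp_pos: [0.5007, -0.0183, 0.4204]
tool_rot: [0.766, 0.643, -0.001, -0.002]
force: [0.6, -1.9, -0.6]
finger_gap: 0.652
```

```bash
sed -i 's#pics/c2#pics/c7#; s#^st=sense.*##' pin.py; python3 pin.py
python3 - <<'E'
from h import *
st=sense(); print(st["t"],st["tcp_pos"],st["finger_gap"],st["force"].round(1))
for n in("scene","top"):
    s=snap(n); P=world(s); q=P.copy(); q[...,:2]=(P[...,:2]-CO)@np.array([[np.cos(CA),-np.sin(CA)],[np.sin(CA),np.cos(CA)]])
    hsv=cv2.cvtColor(s["image"],cv2.COLOR_BGR2HSV)
    m=(s["z_map"]>0)&((hsv[...,0]<14)|(hsv[...,0]>172))&(hsv[...,1]>150)&(abs(q[...,0])<.04)&(abs(q[...,1]-.03)<.04)&(q[...,2]>.1)
    print(n,"tab",m.sum(),np.percentile(q[m],[5,50,95],0).round(4).tolist())
E
```

```text
scene shank (array([0.0046, 0.1299]), 169) head (array([-0.0008,  0.0905]), 58) lug+ (array([0.0002, 0.0894]), 21) lug- (array([0.0004, 0.0896]), 14)
 y ends [-0.0281  0.0426]
 arm mid y [-0.0191  0.0171]
top shank (array([-0.0011,  0.1349]), 187) head (array([-0.0015,  0.0943]), 54) lug+ (array([0.0008, 0.0911]), 71) lug- (array([0.0011, 0.0914]), 72)
 y ends [-0.027   0.0492]
 arm mid y [-0.0185  0.0194]
16.8 [ 0.50263673 -0.01656454  0.42023234] 0.6495461080661131 [-0.1  0.1  0.9]
scene tab 52 [[-0.0046, 0.027, 0.1388], [0.0039, 0.0296, 0.1524], [0.0124, 0.0364, 0.1596]]
top tab 91 [[-0.0109, 0.0278, 0.1413], [-0.0005, 0.0312, 0.1593], [0.0108, 0.039, 0.1628]]
```

View pics/c7.png

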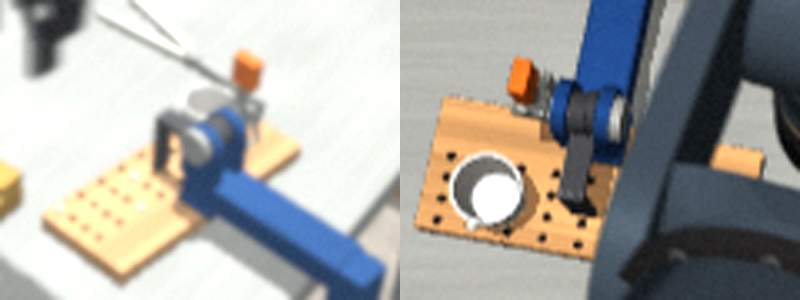

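The crop shows the clip standing on the shank at (247,80), with the head against the fork and the cup and pliers unmoved. The tab top is at about 160 mm, which matches the collar seated on a pin axis about 93–94 mm high. The gripper is clear, so I'll hand in.

```bash
python3 -c "
from station import sign_off; print(sign_off())"
```

```text
the job is handed in; nothing more can be done
None
```

The pin is pushed home and the clip is seated on it. I let go of the clip and signed off at about 17 s of the 72 s allowed; sign-off gives no verdict.

**Pin:** I pushed it until the force rose from 4 N to about 10 N and it stopped moving. The cameras put its ends at clamp y -28 and +49 mm, as expected with the head against the fork.

**Clip:** I took the orange-tabbed clip from the pine block and threaded its leg into the cross hole. Against the loop the force peaked at about 6 N, then dropped to 2.4 N as it snapped round the shank. It then rose to 12.3 N with no further movement, so the collar had landed, and the 22 N limit was never approached.

**Final check:** After I let go, the tab top stood at about 160 mm, which fits a seated collar. The arm was clear of everything.

**Other tools:** The rivet cup looked unmoved, as did what I could see of the cleco pliers and the bar. I didn't check the squeezer again, but the arm didn't go near it.

**Disagreements and errors:**
- **Pin height:** the two cameras differed by 2–4 mm on it, so I relied on the felt forces.
- **Hole position:** it lay about 1–2 mm towards +x of my camera estimate, and the leg found it by contact.
- **Tool lean:** the tool drifted up to 0.8° off vertical while carrying the clip, down to about 0.3° at seating.
- **Wasted picture:** one crop was unusable because of an indexing slip.

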